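# Feel out the notch and release the viewer lid

## Robot

A 7-joint arm with a two-finger parallel gripper is mounted at the origin on the work surface. World frame = base frame: x ahead of the robot, y to its left, z up, the work surface at z = 0. Lengths are in m, angles in rad, forces in N, time in s.
With the tool pointing down it reaches from about 0.425 to 0.925 m from the base axis. Payload 6.8 kg.
Tool frame: the origin (TCP) lies midway between the tips of the shut fingers; the grasp point (between the pads) lies 19 mm behind it; z points along the fingers, y is the line along which they close (so a half turn about z gives the same grasp; the last joint's range is limited). The gripper opens to 85 mm and grips with 20 to 120 N. Pads are 22 mm wide; open, the fingers measure 114 mm over their backs; the gripper's body (76 mm by 85 mm) begins 54 mm behind the grasp point. The pads swing forward as they close: fully open they stand 13 mm farther back than shut.
Start: joints at [-1.27, 0.477, 0.022, 1.555, -0.011, 1.109, -0.083], TCP at [0.268, 0.619, 0.231] pointing down, gripper open.
Joint ranges: [-2.96, 2.96], [-0.34, 2.1], [-1.41, 1.46], [0.24, 2.44], [-1.37, 4.51], [0.17, 1.92], [-2.96, 2.96]. Speed limits (rad/s): [2.39, 2.39, 3.14, 3.14, 3.14, 3.14, 3.14].

## Interface

Orientations are given as a rotation vector (axis times angle).
In Python, from bench import get_obs, grab_frame, camera_params, r gives the robot as it stands.
- The arm moves only by the shell command python3 -m jog 'ROWS' [FORCE]. ROWS is JSON, a list of rows, each an object of numbers: "rx", "ry", "rz": the turn, a rotation vector about the world's x, y, z scaled (see below); "x", "y", "z": the shift along the world's x, y, z scaled (see below); "jaw": the opening, from -1 (shut) to 1 (fully open). In form: [{"rx": .., "ry": .., "rz": .., "x": .., "y": .., "z": .., "jaw": ..}, ...]. A call has 1 to 8 rows; each row shifts and turns the commanded pose from where the row before left it; what a row does not reach is not made up. The controller multiplies each number of a shift by 60 mm and each number of a turn by 10 degrees. A row lasts 1/8 s, in which the tool goes at most 62.5 mm and 10.7 degrees, less where a joint would pass 70% of its speed; a pose out of reach is approached as far as the arm can. A call with a number of a shift or a turn outside -1 to 1 is refused whole. A call with a gripper value outside its range is refused whole. The fingers move at their own pace and stop on an object; FORCE is the grip in N (left out, the last holds). Time passes only in rows, so rows that do not move let the fingers close. It gives the time, the measured TCP pose, the force, the opening and the grip force at its end, in the units of the state.
- get_obs(): the state, without advancing time (a new reading comes with each control period).
- grab_frame(name): name is "scene" or "top"; returns the picture (400x640x3 uint8, red, green, blue); there is no depth.
- camera_params(name): a dict with "fx", "fy", "cx", "cy" (pixels), "R" (3x3) and "t" (3): a world point X has camera coordinates R X + t. Camera axes: x right, y down, z forward; pixel columns grow to the right and rows downward; lengths in m; the calibration is good to about 2 mm. A picture is of the moment at which its call begins. camera_params takes no time and is no camera call.
- r.hand_in(): hands the job in; it is judged then, once.
The state is a dict: "clock": time; "joints": joint angles; "qvel": joint speeds; "tau": joint torques, N m; "tcp_pos": TCP position; "orientation": TCP orientation; "contact_force": force on the tool from outside, world axes, zero at the start; "moment": the same for the moment, N m; "grip_width": finger opening in m; "gripper_force": force on a finger pad.
Only numpy, scipy, OpenCV 4.12 (cv2) and the standard library are available. Lean on these libraries where they do the work, as an engineer would, in place of code of your own. Each camera call takes 0.05 s, during which the arm holds its last target. There are 200 camera calls.

## Task

The lid of the document viewer is latched; its release plate sits in a notch somewhere along the grey front lip. With the fingers closed, start at the left end of the lip, sweep the fingertips along the top of it until they come to the notch, then press the plate inside the notch gently but fully down so that the lid pops ajar, and move clear. Do not touch the lid or force the viewer, grasp nothing, and leave the torch, cup, loupe and passport where they stand.

Things in the scene. Friction and masses are not known exactly. Their poses are not given: they have to be found in the camera images.
- viewer: White document viewer fixed to the table: flat box 260 mm deep (x), y from -235 to +165 mm, 55 mm high. Origin on its underside, 130 mm behind its front face (-x, facing the robot); +y is left seen from the robot. A flat grey lip runs along its top front edge: x -130 to -100, y -120 to +140, top z = 55, level with the white parts at both ends and the 12 mm white bar behind.
- lip_left (a point): Left (+y) end of the lip's top, on its centre line (viewer x -115, y +140, z 55 mm), axes as the viewer's. Start the sweep within 50 mm of here. One notch, 50 mm wide along the lip, as deep (x) as the lip and open to the front, interrupts it; its centre is 115 to 225 mm from this end, different each time and not tracked: feel it, or see the black plate in it.
- lip_right (a point): Right (-y) end of the lip's top surface, on its centre line (viewer x = -115, y = -120, z = 55 mm), axes as the viewer's.
- release (a joint): Black release plate, 27 mm deep (x), filling the bottom of the notch, its top 10 mm below the lip's. Value: how far it is pressed down (m), 0 at first, 0.007 at its stop. It takes about 5 to 7 N all the way, stays where it is left (no return), and raises the lid in step with it.
- lid: Grey lid plate, 199 by 252 by 8 mm, flush with the viewer's top when shut, its front edge 18 mm behind the lip. Origin on its rear hinge (viewer x +120, y +10, z 47). It is raised only by the release plate, to 0.13 rad (front edge 26 mm up), and stays ajar. Not to be touched.
- torch: Loose black torch, 34 mm wide, 125 mm tall, standing on its head on the table; origin under its centre. Leave alone.
- cup: Loose white mug, 72 mm wide, 60 mm tall, handle to its +y, on the table; origin under its centre. Leave alone.
- loupe: Loose blue loupe, 40 mm wide, 30 mm tall, on top of the viewer's control block (right end); origin under its centre. Leave alone.
- passport: Loose red passport booklet, 125 by 88 by 6 mm, flat on the table; origin under its centre. Leave alone.

How it is judged:
By the outcome, as a careful person would: the job done as asked, in the order asked, and still so for the second after the job is handed in, with the robot touching nothing.
It also fails if it takes over 51 s, if anything falls off the work surface, if the arm or the gripper's body presses on something with over 40 N, if the wrist force passes 120 N, or if a joint passes its speed limit or range.

## Working session

There is one attempt and no reset: what is moved stays moved. The work goes in short steps, Python scripts to look and compute and a shell command to move; the robot and the scene stay as the last step left them, time stands still between calls to the robot, and variables do not carry over. Pictures are saved under pics/ and viewed, at most 10 in all, crops included, and the job is handed in when it is done.

```bash
mkdir -p pics
python3 - <<'E'
from bench import *
import cv2,numpy as np
o=get_obs();print({k:np.round(v,3).tolist() for k,v in o.items()})
for n in("scene","top"):
    cv2.imwrite(f"pics/{n}0.png",grab_frame(n)[:,:,::-1])
    c=camera_params(n);R=np.array(c["R"]);print(n,c["fx"],-R.T@np.array(c["t"]),R.round(2).tolist())
E
```

```text
{'clock': 0.0, 'joints': [-1.27, 0.478, 0.022, 1.556, -0.012, 1.109, -0.083], 'qvel': [0.001, 0.002, -0.0, 0.0, 0.0, 0.001, -0.0], 'tau': [-0.0, -59.646, 1.608, -28.119, 0.012, 0.009, -0.0], 'tcp_pos': [0.268, 0.619, 0.23], 'orientation': [-0.638, -3.076, 0.003], 'contact_force': [0.486, 0.522, -0.784], 'moment': [-0.028, -0.017, -0.05], 'gripper_force': 0.0, 'grip_width': 0.085}
scene 437.79210053445564 [ 1.23297979 -0.06135863  0.96325011] [[0.08, 1.0, 0.0], [0.82, -0.06, -0.57], [-0.57, 0.04, -0.82]]
top 474.33412925721194 [ 0.48521755 -0.02097718  1.36781366] [[-0.03, -1.0, -0.01], [-0.99, 0.03, -0.11], [0.12, 0.01, -0.99]]
```

View pics/top0.png

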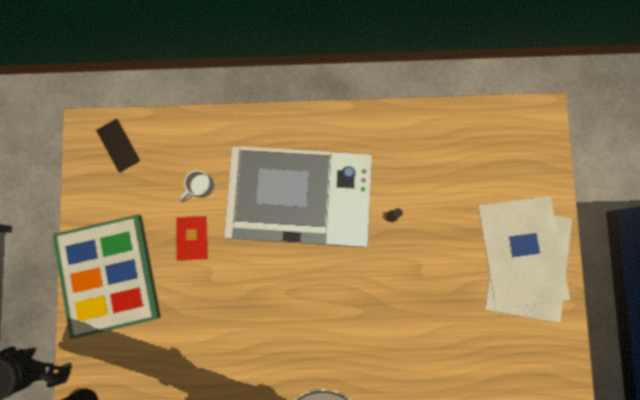

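View pics/scene0.png

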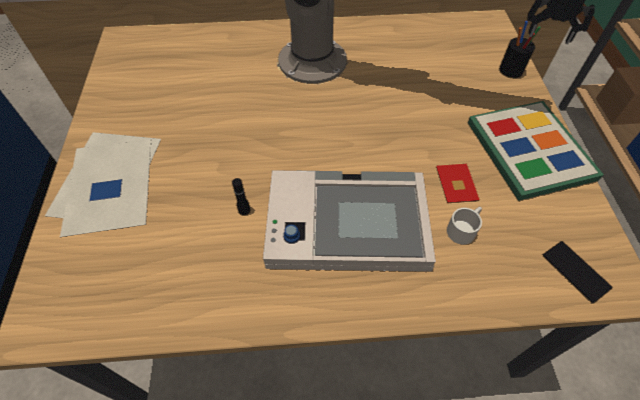

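The top view shows the viewer at columns 225–372, rows 147–246. The black plate is near (291,237), the lip runs from about (232,234) to (327,240), the passport is at (192,238), the cup at (198,185) and the torch at (393,214).

```bash
cat > h.py <<'E'
from bench import *
import cv2,numpy as np
def ray(n,uv,z):
    c=camera_params(n);R=np.array(c["R"]);C=-R.T@np.array(c["t"])
    d=R.T@np.array([(uv[0]-c["cx"])/c["fx"],(uv[1]-c["cy"])/c["fy"],1]);return C+d*(z-C[2])/d[2]
def proj(n,X):
    c=camera_params(n);p=np.array(c["R"])@X+np.array(c["t"]);return np.array([c["fx"]*p[0]/p[2]+c["cx"],c["fy"]*p[1]/p[2]+c["cy"]])
E
python3 - <<'E'
from h import *
for n,(a,b,c,d) in (("top",(215,140,385,255)),("scene",(255,165,440,275))):
    im=cv2.imread(f"pics/{n}0.png");hsv=cv2.cvtColor(im,cv2.COLOR_BGR2HSV)
    m=np.zeros(im.shape[:2],np.uint8);m[b:d,a:c]=(hsv[b:d,a:c,1]<75)*255
    m=cv2.morphologyEx(m,cv2.MORPH_OPEN,np.ones((5,5)))
    k=max(cv2.findContours(m,0,2)[0],key=cv2.contourArea)
    q=cv2.approxPolyDP(cv2.convexHull(k),5,True)[:,0]
    print(n,"corners");[print(p,ray(n,p,.055).round(4)) for p in q]
    b2=(b+80,d) if n=="top" else (b,b+25)
    g=np.zeros_like(m);g[b2[0]:b2[1],a+30:c-30]=(im[b2[0]:b2[1],a+30:c-30].max(2)<70)*255
    for k in cv2.findContours(g,0,2)[0]:
        if cv2.contourArea(k)>20:
            M=cv2.moments(k);p=(M["m10"]/M["m00"],M["m01"]/M["m00"]);print("plate",p,cv2.boundingRect(k),ray(n,p,.045).round(4))
    cv2.imwrite(f"pics/{n}c.png",cv2.resize(im[b:d,a:c],None,fx=4,fy=4,interpolation=2))
E
```

```text
top corners
[232 148] [0.7967 0.2313 0.055 ]
[371 155] [ 0.7643 -0.1605  0.055 ]
[366 246] [ 0.5099 -0.1364  0.055 ]
[225 237] [0.5458 0.2526 0.055 ]
plate (291.0446927374302, 236.47672253258844) (284, 233, 16, 8) [0.5424 0.0702 0.045 ]
scene corners
[272 171] [ 0.5166 -0.1372  0.055 ]
[422 173] [0.5528 0.2544 0.055 ]
[432 269] [0.8253 0.2206 0.055 ]
[267 268] [ 0.7946 -0.1517  0.055 ]
plate (351.49783549783547, 176.32683982683983) (342, 174, 19, 6) [0.5423 0.0704 0.045 ]
```

View pics/topc.png

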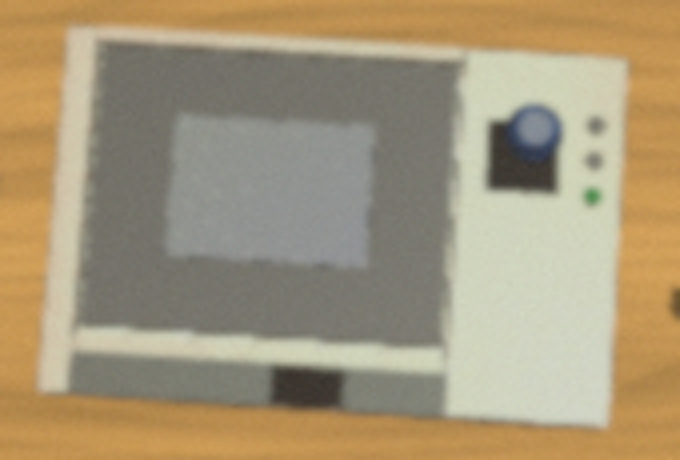

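View pics/scenec.png

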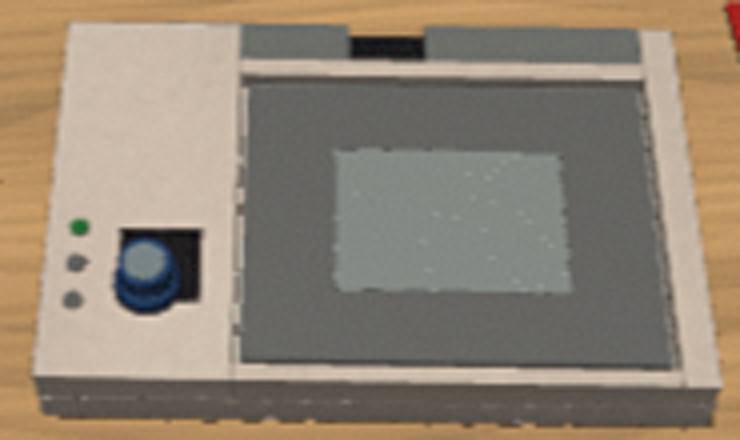

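Both views put the plate at about (0.542, 0.070), roughly 162 mm from the lip's left end, which is inside the allowed range. The viewer is turned by -5.3°, so lip_left is at about (0.557, 0.2315). Next I shut the fingers and go above the lip about 25 mm inside its left end, with the tool turned +18°.

```bash
python3 -m jog '[{"x":0.3,"y":-0.43,"rz":0.225,"jaw":-1},{"x":0.3,"y":-0.43,"rz":0.225,"jaw":-1},{"x":0.3,"y":-0.43,"rz":0.225,"jaw":-1},{"x":0.3,"y":-0.43,"rz":0.225,"jaw":-1},{"x":0.3,"y":-0.43,"rz":0.225,"jaw":-1},{"x":0.3,"y":-0.43,"rz":0.225,"jaw":-1},{"x":0.3,"y":-0.43,"rz":0.225,"jaw":-1},{"x":0.3,"y":-0.43,"rz":0.225,"jaw":-1}]' 20
python3 -m jog '[{"x":0.3,"y":-0.43,"jaw":-1},{"x":0.3,"y":-0.43,"jaw":-1},{"x":0.3,"y":-0.43,"jaw":-1},{"x":0.3,"y":-0.43,"jaw":-1},{"x":0.3,"y":-0.43,"jaw":-1},{"x":0.3,"y":-0.43,"jaw":-1},{"x":0.3,"y":-0.43,"jaw":-1},{"x":0.3,"y":-0.43,"jaw":-1}]'
python3 -m jog '[{"z":-0.5},{"z":-0.5},{"z":-0.5},{"z":-0.5},{},{}]'
```

```text
validation failed for argument at $[0]...
validation failed for argument at $[0]...
validation failed for argument at $[0]...
```

```bash
python3 -m jog '[{"rx":0,"ry":0,"rz":0.225,"x":0.3,"y":-0.43,"z":0,"jaw":-1},{"rx":0,"ry":0,"rz":0.225,"x":0.3,"y":-0.43,"z":0,"jaw":-1},{"rx":0,"ry":0,"rz":0.225,"x":0.3,"y":-0.43,"z":0,"jaw":-1},{"rx":0,"ry":0,"rz":0.225,"x":0.3,"y":-0.43,"z":0,"jaw":-1},{"rx":0,"ry":0,"rz":0.225,"x":0.3,"y":-0.43,"z":0,"jaw":-1},{"rx":0,"ry":0,"rz":0.225,"x":0.3,"y":-0.43,"z":0,"jaw":-1},{"rx":0,"ry":0,"rz":0.225,"x":0.3,"y":-0.43,"z":0,"jaw":-1},{"rx":0,"ry":0,"rz":0.225,"x":0.3,"y":-0.43,"z":0,"jaw":-1}]' 20
```

```text
clock: 1.1
tcp_pos: [0.4127, 0.4118, 0.2309]
orientation: [-0.147, -3.138, 0.001]
contact_force: [0.5, -0.3, 0.0]
grip_width: 0.0002
gripper_force: 0.0
```

```bash
python3 -m jog '[{"rx":0,"ry":0,"rz":0,"x":0.39,"y":-0.57,"z":0,"jaw":-1},{"rx":0,"ry":0,"rz":0,"x":0.39,"y":-0.57,"z":0,"jaw":-1},{"rx":0,"ry":0,"rz":0,"x":0.39,"y":-0.57,"z":0,"jaw":-1},{"rx":0,"ry":0,"rz":0,"x":0.39,"y":-0.57,"z":-0.4,"jaw":-1},{"rx":0,"ry":0,"rz":0,"x":0.39,"y":-0.57,"z":-0.6,"jaw":-1},{"rx":0,"ry":0,"rz":0,"x":0.39,"y":-0.57,"z":-0.6,"jaw":-1},{"rx":0,"ry":0,"rz":0,"x":0,"y":0,"z":-0.6,"jaw":-1},{"rx":0,"ry":0,"rz":0,"x":0,"y":0,"z":-0.2,"jaw":-1}]' && python3 -m jog '[{"rx":0,"ry":0,"rz":0,"x":0,"y":0,"z":-0.2,"jaw":-1},{"rx":0,"ry":0,"rz":0,"x":0,"y":0,"z":0,"jaw":-1}]'
python3 - <<'E'
from h import *
im=grab_frame("scene")[130:230,280:450,::-1]
cv2.imwrite("pics/s2.png",cv2.resize(im,None,fx=4,fy=4,interpolation=2))
print(get_obs()["tcp_pos"],get_obs()["contact_force"])
E
```

```text
clock: 2.1
tcp_pos: [0.5512, 0.2068, 0.0849]
orientation: [-0.15, -3.134, 0.003]
contact_force: [-0.6, 0.7, 0.7]
grip_width: 0.0001
gripper_force: 0.0
clock: 2.35
tcp_pos: [0.5524, 0.2086, 0.0753]
orientation: [-0.147, -3.138, -0.0]
contact_force: [0.6, -0.1, -0.2]
grip_width: -0.0002
gripper_force: 0.0
[0.55284469 0.20860793 0.07592108] [ 0.12361519 -0.78432825 -0.71278776]
```

View pics/s2.png

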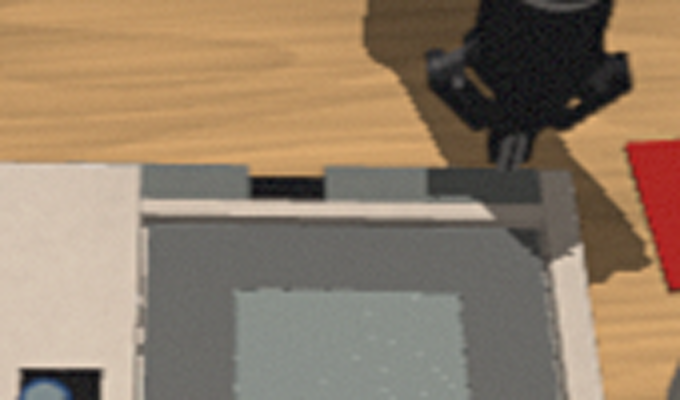

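The fingertip is over the lip's left end at crop (508,170), and the notch is at crop (250–325, 188). I lower towards contact now.

```bash
python3 -m jog '[{"rx":0,"ry":0,"rz":0,"x":0.03,"y":0,"z":-0.1,"jaw":-1},{"rx":0,"ry":0,"rz":0,"x":0,"y":0,"z":-0.1,"jaw":-1},{"rx":0,"ry":0,"rz":0,"x":0,"y":0,"z":-0.08,"jaw":-1},{"rx":0,"ry":0,"rz":0,"x":0,"y":0,"z":0,"jaw":-1}]'; for i in 1; do :; done
python3 -m jog '[{"rx":0,"ry":0,"rz":0,"x":0,"y":0,"z":-0.02,"jaw":-1},{"rx":0,"ry":0,"rz":0,"x":0,"y":0,"z":0,"jaw":-1}]'
python3 -m jog '[{"rx":0,"ry":0,"rz":0,"x":0,"y":0,"z":-0.02,"jaw":-1},{"rx":0,"ry":0,"rz":0,"x":0,"y":0,"z":0,"jaw":-1}]'
```

```text
clock: 2.9
tcp_pos: [0.5542, 0.2076, 0.058]
orientation: [-0.149, -3.137, 0.001]
contact_force: [0.5, 0.1, 0.2]
grip_width: 0.0003
gripper_force: 0.0
clock: 3.15
tcp_pos: [0.5546, 0.2078, 0.0573]
orientation: [0.149, 3.138, 0.0]
contact_force: [0.2, 0.3, -0.7]
grip_width: 0.0002
gripper_force: 0.0
clock: 3.4
tcp_pos: [0.5545, 0.2078, 0.0561]
orientation: [-0.149, -3.138, -0.0]
contact_force: [-0.0, -0.1, 0.3]
grip_width: 0.0
gripper_force: 0.0
```

```bash
python3 -m jog '[{"rx":0,"ry":0,"rz":0,"x":0,"y":0,"z":-0.02,"jaw":-1},{"rx":0,"ry":0,"rz":0,"x":0,"y":0,"z":0,"jaw":-1}]'
python3 -m jog '[{"rx":0,"ry":0,"rz":0,"x":0,"y":0,"z":-0.01,"jaw":-1},{"rx":0,"ry":0,"rz":0,"x":0,"y":0,"z":0,"jaw":-1}]'
```

```text
clock: 3.65
tcp_pos: [0.5547, 0.2079, 0.0552]
orientation: [0.149, 3.138, 0.0]
contact_force: [-1.3, -0.7, 2.9]
grip_width: 0.0001
gripper_force: 1.5
clock: 3.9
tcp_pos: [0.5547, 0.2078, 0.0551]
orientation: [0.149, 3.138, 0.0]
contact_force: [-2.2, -0.5, 8.9]
grip_width: 0.0001
gripper_force: 4.4
```

Contact is at z≈0.055 at 9 N. I ease up slightly and sweep towards -y along the lip.

```bash
python3 -m jog '[{"rx":0,"ry":0,"rz":0,"x":-0.009,"y":-0.1,"z":0.006,"jaw":-1},{"rx":0,"ry":0,"rz":0,"x":-0.009,"y":-0.1,"z":0,"jaw":-1},{"rx":0,"ry":0,"rz":0,"x":-0.009,"y":-0.1,"z":0,"jaw":-1}]'
python3 -m jog '[{"rx":0,"ry":0,"rz":0,"x":-0.009,"y":-0.1,"z":0,"jaw":-1},{"rx":0,"ry":0,"rz":0,"x":-0.009,"y":-0.1,"z":0,"jaw":-1},{"rx":0,"ry":0,"rz":0,"x":-0.009,"y":-0.1,"z":0,"jaw":-1}]'
```

```text
clock: 4.28
tcp_pos: [0.5535, 0.1903, 0.0551]
orientation: [0.148, 3.137, 0.002]
contact_force: [-0.6, 4.1, 5.6]
grip_width: -0.0004
gripper_force: 2.7
clock: 4.65
tcp_pos: [0.5519, 0.1722, 0.0551]
orientation: [0.148, 3.137, 0.002]
contact_force: [-0.1, 3.7, 5.1]
grip_width: -0.0003
gripper_force: 2.7
```

Contact is steady at 5 N, so I continue.

```bash
python3 -m jog '[{"rx":0,"ry":0,"rz":0,"x":-0.009,"y":-0.1,"z":0,"jaw":-1},{"rx":0,"ry":0,"rz":0,"x":-0.009,"y":-0.1,"z":0,"jaw":-1},{"rx":0,"ry":0,"rz":0,"x":-0.009,"y":-0.1,"z":0,"jaw":-1},{"rx":0,"ry":0,"rz":0,"x":-0.009,"y":-0.1,"z":0,"jaw":-1}]'
python3 -m jog '[{"rx":0,"ry":0,"rz":0,"x":-0.009,"y":-0.1,"z":0,"jaw":-1},{"rx":0,"ry":0,"rz":0,"x":-0.009,"y":-0.1,"z":0,"jaw":-1},{"rx":0,"ry":0,"rz":0,"x":-0.009,"y":-0.1,"z":0,"jaw":-1},{"rx":0,"ry":0,"rz":0,"x":-0.009,"y":-0.1,"z":0,"jaw":-1}]'
python3 -m jog '[{"rx":0,"ry":0,"rz":0,"x":-0.009,"y":-0.1,"z":0,"jaw":-1},{"rx":0,"ry":0,"rz":0,"x":-0.009,"y":-0.1,"z":0,"jaw":-1}]'
python3 -m jog '[{"rx":0,"ry":0,"rz":0,"x":-0.009,"y":-0.1,"z":0,"jaw":-1}]'
```

```text
clock: 5.15
tcp_pos: [0.5497, 0.1482, 0.0551]
orientation: [0.148, 3.137, 0.002]
contact_force: [1.0, 3.5, 5.8]
grip_width: 0.0003
gripper_force: 2.7
clock: 5.65
tcp_pos: [0.5472, 0.1239, 0.0549]
orientation: [0.148, 3.137, 0.001]
contact_force: [0.1, 3.8, 5.2]
grip_width: 0.0001
gripper_force: 2.7
clock: 5.9
tcp_pos: [0.5462, 0.1119, 0.0549]
orientation: [0.148, 3.137, 0.001]
contact_force: [0.6, 5.0, 5.5]
grip_width: -0.0002
gripper_force: 2.7
clock: 6.02
tcp_pos: [0.5456, 0.1059, 0.0549]
orientation: [0.148, 3.137, 0.001]
contact_force: [-0.2, 2.9, 5.4]
grip_width: -0.0
gripper_force: 2.7
```

```bash
python3 -m jog '[{"rx":0,"ry":0,"rz":0,"x":-0.006,"y":-0.07,"z":0,"jaw":-1}]'
python3 -m jog '[{"rx":0,"ry":0,"rz":0,"x":-0.006,"y":-0.07,"z":0,"jaw":-1}]'
python3 -m jog '[{"rx":0,"ry":0,"rz":0,"x":-0.006,"y":-0.07,"z":0,"jaw":-1}]'
python3 -m jog '[{"rx":0,"ry":0,"rz":0,"x":-0.006,"y":-0.07,"z":0,"jaw":-1}]'
python3 -m jog '[{"rx":0,"ry":0,"rz":0,"x":-0.006,"y":-0.07,"z":0,"jaw":-1}]'
```

```text
clock: 6.15
tcp_pos: [0.5452, 0.1016, 0.0549]
orientation: [0.149, 3.137, 0.001]
contact_force: [-0.2, 3.2, 5.3]
grip_width: 0.0002
gripper_force: 2.7
clock: 6.28
tcp_pos: [0.5449, 0.0975, 0.0549]
orientation: [0.148, 3.137, 0.001]
contact_force: [1.2, 3.5, 5.0]
grip_width: -0.0002
gripper_force: 2.7
clock: 6.4
tcp_pos: [0.5445, 0.0934, 0.0549]
orientation: [0.148, 3.138, 0.001]
contact_force: [1.0, 3.6, 5.8]
grip_width: 0.0
gripper_force: 2.6
clock: 6.52
tcp_pos: [0.5441, 0.0891, 0.0548]
orientation: [0.148, 3.138, 0.001]
contact_force: [-0.6, 3.1, 4.4]
grip_width: -0.0004
gripper_force: 2.1
clock: 6.65
tcp_pos: [0.5427, 0.0835, 0.0542]
orientation: [-0.149, -3.136, 0.002]
contact_force: [-1.2, -0.6, -0.7]
grip_width: -0.0002
gripper_force: 0.0
```

Force vanished at y≈0.085, where I expected the left notch edge. I move to the notch centre and then lower gently.

```bash
python3 -m jog '[{"rx":0,"ry":0,"rz":0,"x":0,"y":-0.1,"z":0,"jaw":-1},{"rx":0,"ry":0,"rz":0,"x":0,"y":-0.1,"z":0,"jaw":-1},{"rx":0,"ry":0,"rz":0,"x":0,"y":0,"z":0,"jaw":-1}]'
python3 -m jog '[{"rx":0,"ry":0,"rz":0,"x":0,"y":0,"z":-0.04,"jaw":-1},{"rx":0,"ry":0,"rz":0,"x":0,"y":0,"z":-0.04,"jaw":-1},{"rx":0,"ry":0,"rz":0,"x":0,"y":0,"z":-0.03,"jaw":-1},{"rx":0,"ry":0,"rz":0,"x":0,"y":0,"z":0,"jaw":-1}]'
python3 -m jog '[{"rx":0,"ry":0,"rz":0,"x":0,"y":0,"z":-0.02,"jaw":-1},{"rx":0,"ry":0,"rz":0,"x":0,"y":0,"z":-0.02,"jaw":-1},{"rx":0,"ry":0,"rz":0,"x":0,"y":0,"z":-0.02,"jaw":-1}]'
```

```text
clock: 7.02
tcp_pos: [0.5433, 0.0716, 0.0545]
orientation: [-0.151, -3.137, 0.001]
contact_force: [-0.3, -0.1, 0.7]
grip_width: -0.0
gripper_force: 0.0
clock: 7.52
tcp_pos: [0.5434, 0.0729, 0.0478]
orientation: [-0.148, -3.138, 0.0]
contact_force: [0.7, 1.2, 0.1]
grip_width: -0.0002
gripper_force: 0.0
clock: 7.9
tcp_pos: [0.5436, 0.0728, 0.0446]
orientation: [-0.149, -3.138, -0.0]
contact_force: [-1.1, -1.3, 5.3]
grip_width: 0.0004
gripper_force: 2.4
```

```bash
python3 -m jog '[{"rx":0,"ry":0,"rz":0,"x":0,"y":0,"z":-0.02,"jaw":-1},{"rx":0,"ry":0,"rz":0,"x":0,"y":0,"z":-0.02,"jaw":-1},{"rx":0,"ry":0,"rz":0,"x":0,"y":0,"z":-0.02,"jaw":-1}]'
python3 -m jog '[{"rx":0,"ry":0,"rz":0,"x":0,"y":0,"z":-0.02,"jaw":-1},{"rx":0,"ry":0,"rz":0,"x":0,"y":0,"z":-0.02,"jaw":-1}]'
python3 -m jog '[{"rx":0,"ry":0,"rz":0,"x":0,"y":0,"z":-0.02,"jaw":-1},{"rx":0,"ry":0,"rz":0,"x":0,"y":0,"z":0,"jaw":-1}]'
```

```text
clock: 8.28
tcp_pos: [0.5436, 0.0728, 0.0411]
orientation: [0.149, 3.138, 0.0]
contact_force: [-1.9, -0.2, 4.0]
grip_width: -0.0002
gripper_force: 2.6
clock: 8.52
tcp_pos: [0.5436, 0.0728, 0.0387]
orientation: [0.149, 3.138, 0.0]
contact_force: [-2.0, -0.6, 4.7]
grip_width: 0.0
gripper_force: 2.7
clock: 8.78
tcp_pos: [0.5436, 0.0729, 0.038]
orientation: [0.149, 3.138, 0.0]
contact_force: [-3.5, -1.9, 10.5]
grip_width: -0.0001
gripper_force: 5.4
```

```bash
python3 -m jog '[{"rx":0,"ry":0,"rz":0,"x":0,"y":0,"z":-0.006,"jaw":-1},{"rx":0,"ry":0,"rz":0,"x":0,"y":0,"z":0,"jaw":-1}]'
```

```text
clock: 9.02
tcp_pos: [0.5436, 0.0728, 0.038]
orientation: [0.149, 3.138, 0.0]
contact_force: [-4.2, -1.2, 14.6]
grip_width: 0.0001
gripper_force: 7.2
```

The plate is at its hard stop: force rises with no further travel. I retreat straight up and then back.

```bash
python3 -m jog '[{"rx":0,"ry":0,"rz":0,"x":0,"y":0,"z":0.05,"jaw":-1},{"rx":0,"ry":0,"rz":0,"x":0,"y":0,"z":0.2,"jaw":-1},{"rx":0,"ry":0,"rz":0,"x":0,"y":0,"z":0.4,"jaw":-1},{"rx":0,"ry":0,"rz":0,"x":0,"y":0,"z":0.5,"jaw":-1},{"rx":0,"ry":0,"rz":0,"x":0,"y":0,"z":0.5,"jaw":-1},{"rx":0,"ry":0,"rz":0,"x":-0.2,"y":0,"z":0.5,"jaw":-1},{"rx":0,"ry":0,"rz":0,"x":-0.3,"y":0,"z":0.3,"jaw":-1},{"rx":0,"ry":0,"rz":0,"x":-0.3,"y":0,"z":0,"jaw":-1}]'
python3 -m jog '[{"rx":0,"ry":0,"rz":0,"x":0,"y":0,"z":0,"jaw":-1},{"rx":0,"ry":0,"rz":0,"x":0,"y":0,"z":0,"jaw":-1}]'
python3 - <<'E'
from h import *
cv2.imwrite("pics/s3.png",cv2.resize(grab_frame("scene")[100:290,220:500,::-1],None,fx=2.8,fy=2.8,interpolation=2))
E
```

```text
clock: 10.02
tcp_pos: [0.4962, 0.073, 0.186]
orientation: [0.149, 3.135, 0.002]
contact_force: [0.4, 0.8, 0.0]
grip_width: 0.0001
gripper_force: 0.0
clock: 10.28
tcp_pos: [0.4962, 0.0728, 0.1841]
orientation: [0.149, 3.137, 0.0]
contact_force: [0.1, -0.3, -0.0]
grip_width: -0.0002
gripper_force: 0.0
```

View pics/s3.png

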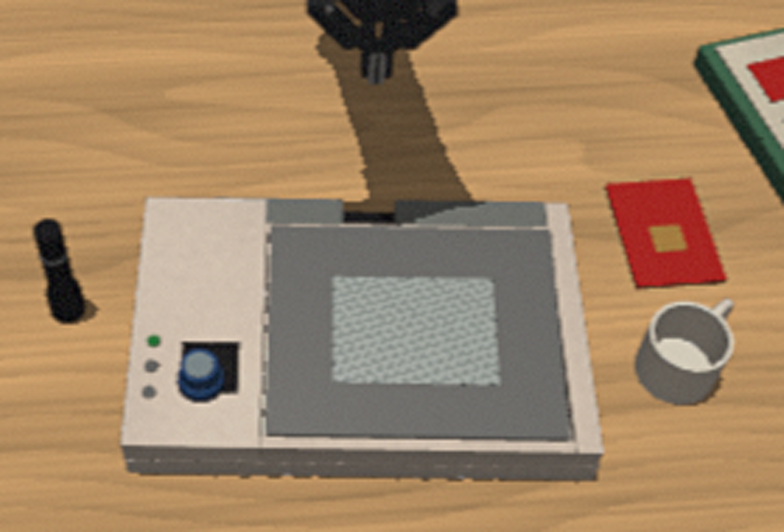

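The lid is ajar: its front edge, at crop row ~227, now hides most of the white bar. The gripper is clear at crop (375,70), and the torch, cup, loupe and passport have not moved.

```bash
python3 -c "
from bench import r
print(r.hand_in())"
```

```text
the job is handed in; nothing more can be done
None
```

I swept the lip from its left end, found the notch by touch, and pressed the release plate to its stop; the last picture shows the lid ajar, the arm clear and the loose items in place, and I handed the job in at about 10 s.

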